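Dock the tattoo machine and set its click-stop grip

TASK

Pick up the tattoo machine by its metal body, never by the twist grip on top, seat it fully home on the two pegs of its charging base (either way round) and let go. Then take it by the twist grip: turn the grip anticlockwise, seen from above, back to its stop, and then clockwise exactly five clicks; leave the machine seated and let go. Leave everything else on the mat where it stands.

Things in the scene. Friction and masses are not known exactly. Their poses are not given: they have to be found in the camera images.
- machine: loose tattoo machine, 0.33 kg, upright on the mat: a bright metal block 62 (its x) x 38 (its y) x 62 mm high, with the round black twist grip on top, 97 mm in all. Two blind holes 12 mm wide, 17 mm deep open in its underside, 19 mm either side of the centre along its x. Origin: centre of the underside, z up. Lift it by the block, pinched across its 38 mm width, not by the grip
- machine_foot (a point): centre of the machine's underside (same point as the machine's origin)
- grip_mid (a point): point on the axis of the twist grip, 85 mm above the underside of the machine, 12 mm under the grip's flat top: the height at which to take the grip (23 mm above the block)
- sleeve: the round ribbed black twist grip itself, 30 mm across and 34 mm high, turning about the machine's vertical axis; origin on that axis at its lower end. Being round it can be pinched at any yaw
- click_grip (a joint): angle of the twist grip, rad: 0 = its stop, grows clockwise seen from above. Click-stops every 24 degrees (0.419 rad) from 0 to 9 clicks; leaving one takes 0.08 N m; let go between two, it snaps into the nearer. Starts on click 1, 2 or 3. Five clicks = 2.094 rad: regrasp on the way if the wrist cannot turn so far. The pegs hold the seated machine against turning, with 3 degrees of play each way
- base: charging base, fixed on the mat, left or right of the machine: a white slab 110 (its x) x 80 (its y) x 14 mm high; two upright steel pegs on its upper face 19 mm either side of the centre along its x, 10 mm wide, 14 mm tall, the upper half tapering to a tip 3.6 mm wide. Origin: centre of the underside
- seat (a point): centre of the base's upper face, between the pegs; the centre of the machine's underside comes to lie here when fully home
- cup_strip: small steel strip, 74 x 22 mm, lying with three clear ink cups on it, 18 mm high in all; origin under its centre; loose, to be left alone
- ink_a: standing black ink bottle, 36 mm across, 100 mm tall; origin under its centre; loose, to be left alone
- ink_b: standing grey ink bottle, 36 mm across, 100 mm tall; origin under its centre; loose, to be left alone
- rinse_cup: empty clear cup, 64 mm across, 70 mm tall; origin under its centre; loose, to be left alone
- balm: amber jar with white lid, 60 mm across, 40 mm tall; origin under its centre; loose, to be left alone
- needle_pack: white needle pack lying flat, 85 x 30 x 15 mm; origin under its centre; loose, to be left alone
- needle_pack2: second, paper-coloured needle pack lying flat, 85 x 30 x 15 mm; origin under its centre; loose, to be left alone

How it is judged (in metres and radians):
On the way, in this order (a step that is already met when the one before it is completed fails the run):
1. the machine is seated fully home on the base's pegs and let go (distance between machine_foot and seat below 0.004 m and angle between the x axis of machine and the x axis of base, either way round below 0.1 rad and angle between machine's own z axis and vertical below 0.06 rad and contact force between the fingers and machine below 0.3 N), for 0.2 s.
2. the grip has been turned back to its stop (value of joint click_grip below 0.14 rad), for 0.1 s.
At the end, for the whole second after the job is handed in: The machine sits at rest on the base, the centre of its underside within 4 mm of the seat point, upright within 0.06 rad, its long side along the base's within 0.1 rad (either way round), the twist grip on the fifth click from its stop (2.094 rad within 0.17), and it is released (all of step 1 and value of joint click_grip between 1.9244 and 2.2644 rad and linear speed of machine below 0.02 m/s); the robot touches nothing.
It fails at once if the machine is lifted clear (its underside over 28 mm above the table) while the twist grip is squeezed (contact force between the fingers and sleeve above 2 N and height (world z) of machine_foot above 0.028 m).
It fails at once if the machine is tipped over (angle between machine's own z axis and vertical above 0.7 rad).
It fails at once if another thing on the mat is moved by more than 30 mm (distance of any of cup_strip, ink_a, ink_b, rinse_cup, balm, needle_pack, needle_pack2 from where it was at the start of the episode above 0.03 m).
It also fails if it takes over 72 s, if anything falls off the work surface, if the arm or the gripper's body presses on something with over 40 N, if the wrist force passes 120 N, or if a joint passes its speed limit or range.

ROBOT

A 6-joint arm with a two-finger parallel gripper is mounted at the origin on the work surface. World frame = base frame: x ahead of the robot, y to its left, z up, the work surface at z = 0. Lengths are in mm, angles in rad, forces in N, time in s.
With the tool pointing down it reaches from about 325 to 850 mm from the base axis. Payload 15.5 kg.
Tool frame: the origin (TCP) lies on the centre line of the jaws, within the pads' length; the fingertips stand 19 mm ahead of it and the grasp point (between the pads) is the TCP (ctrl.tip_extent is the distance from the TCP to the fingertips, in mm); z points along the fingers, y is the line along which they close (so a half turn about z gives the same grasp; the last joint's range is limited). The gripper opens to 91 mm and grips with 3 to 60 N. Pads are 32 mm wide; open, the fingers measure 118 mm over their backs; the gripper's body (76 mm by 178 mm) begins 60 mm behind the grasp point.
Start: joints at [1.034, 0.494, 1.345, -0, 1.302, -0.096], TCP at [267.225, 564.993, 232.915] pointing down, gripper open.
Joint ranges: [-2.91, 2.91], [-0.82, 2.16], [0.22, 2.67], [-1.22, 4.37], [0.12, 2.79], [-3.08, 3.08]. Speed limits (rad/s): [1.89, 1.89, 2.57, 3.01, 3.01, 3.01].

INTERFACE

Orientations are given as a rotation vector (axis times angle).
In Python, from plant import ctrl, camera gives the robot as it stands.
- The arm moves only by the tool play_rows, never from a script. Its argument "rows" is one flat list of numbers, 5 for each row, row after row: the closure, from 0 (fully open) to 1 (shut), then the shift along the tool's x, y, z in cm, then the turn about the tool's z in rad. A call has exactly 10 rows; each row shifts and turns the commanded pose from where the row before left it, along the tool's axes as they then stand; what a row does not reach is not made up. A row lasts 1/10 s, in which the tool goes at most 50 mm and 8.59 degrees, less where a joint would pass 70% of its speed; a pose out of reach is approached as far as the arm can. A call is refused whole if a number of a shift passes 5 or a number of a turn 0.15, either way. A call with a gripper value outside its range is refused whole. The fingers move at their own pace and stop on an object; "squeeze" is the grip in N (left out, the last holds). Time passes only in rows, so rows that do not move let the fingers close, or fill a call up. It gives the time, the measured TCP pose, the force, the opening and the grip force at its end, in the units of the state.
- ctrl.get_state(): the state, without advancing time (a new reading comes with each control period).
- camera(name): name is "scene" or "top" or "wrist"; returns a dict with "frame" (400x640x3 uint8, red, green, blue), "z_map" (400x640 float32, mm along the optical axis (not along the pixel's ray), 0 where there is no reading), "fx", "fy", "cx", "cy" (pixels), "rvec" (rotation vector, rad) and "tvec" (3), from world to camera coordinates, as OpenCV has them. Camera axes: x right, y down, z forward; pixel columns grow to the right and rows downward; lengths in mm; the calibration is good to about 2 mm. A picture is of the moment at which its call begins.
- ctrl.finish_job(): hands the job in; it is judged then, once.
The state is a dict: "time_s": time; "joint_positions": joint angles; "qvel": joint speeds; "tau": joint torques, N m; "tcp_pos": TCP position; "orientation": TCP orientation; "force": force on the tool from outside, world axes, zero at the start; "wrist_torque": the same for the moment, N m; "opening": opening from 0.0 (shut) to 1.0 (fully open); "gripper_force": force on a finger pad.
Only numpy, scipy, OpenCV 4.12 (cv2) and the standard library are available. Lean on these libraries where they do the work, as an engineer would, in place of code of your own. Each camera call takes 0.05 s, during which the arm holds its last target. There are 200 camera calls.

## Working session

There is one attempt and no reset: what is moved stays moved. The work goes in short steps, Python scripts to look and compute and a tool call to move; the robot and the scene stay as the last step left them, time stands still between calls to the robot, and variables do not carry over. Pictures are saved under pics/ and viewed, at most 10 in all, crops included, and the job is handed in when it is done.

Besides the shell and the picture viewer there is one more tool, called as a command line: name --argument value ..., lists and objects as JSON in quotes. play_rows: Moves the arm, as the interface text tells. Its arguments: {"type":"object","properties":{"rows":{"type":"array","items":{"type":"number"}},"squeeze":{"type":"number"}},"required":["rows"]}

```bash
mkdir -p pics; ls
cat > h.py <<'E'
import numpy as np,cv2
from plant import ctrl,camera
def look(n,save=None):
    c=camera(n)
    if save: cv2.imwrite('pics/'+save,c['frame'][:,:,::-1])
    return c
def world(c):
    R=cv2.Rodrigues(np.array(c['rvec'],float))[0];t=np.array(c['tvec'],float).ravel()
    v,u=np.mgrid[0:400,0:640];z=c['z_map']
    p=np.stack([(u-c['cx'])/c['fx']*z,(v-c['cy'])/c['fy']*z,z],-1)
    return (p-t)@R
def ray(c,u,v,h):
    R=cv2.Rodrigues(np.array(c['rvec'],float))[0];t=np.array(c['tvec'],float).ravel()
    d=R.T@np.array([(u-c['cx'])/c['fx'],(v-c['cy'])/c['fy'],1]);o=-R.T@t
    return o+d*(h-o[2])/d[2]
E
python3 - <<'E'
from h import *
c=look('top','top.png');s=look('scene','scene.png')
np.savez('top.npz',W=world(c),f=c['frame']);np.savez('scene.npz',W=world(s),f=s['frame'])
print(c['rvec'],c['tvec'],c['fx'],s['rvec'],s['tvec']);print(ctrl.get_state())
E
```

```text
pics
[ 2.1691741  -2.16744212  0.14028798] [-1.50496264e-01  5.91332859e+02  1.20925265e+03] 492.6262402244611 [ 1.04700289  2.63253825 -0.77544462] [ 403.03012435 -284.88661592 1279.09935704]
{'time_s': 0.1, 'joint_positions': array([ 1.03355586e+00,  4.94159031e-01,  1.34605527e+00, -1.11082876e-05,
        1.30251415e+00, -9.55134160e-02]), 'qvel': array([-0.00184977, -0.00245096, -0.00328696,  0.00065095, -0.0014685 ,
        0.0003679 ]), 'tau': array([ 2.00227449e-03, -8.80237198e+01, -3.82554388e+01,  7.08480855e-02,
        4.79697436e-02, -5.65783887e-05]), 'tcp_pos': array([267.03135087, 564.72853494, 232.37897631]), 'orientation': array([-6.88155975e-01, -3.06494480e+00,  1.70060031e-03]), 'force': array([ 0.06800193, -0.10817012, -0.35196997]), 'wrist_torque': array([-0.00246171,  0.05862584, -0.01820246]), 'gripper_force': 0.0, 'opening': 0.9992629871782909}
```

View pics/top.png

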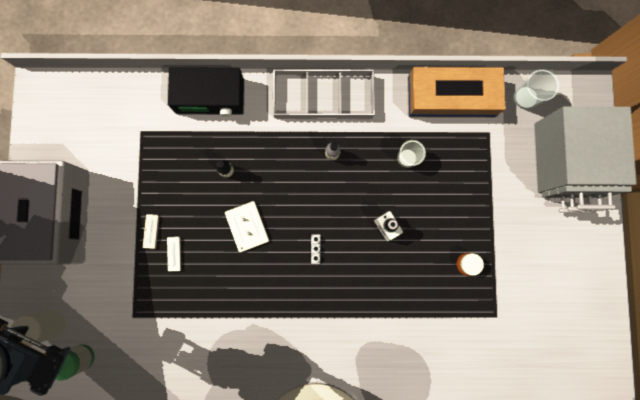

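View pics/scene.png

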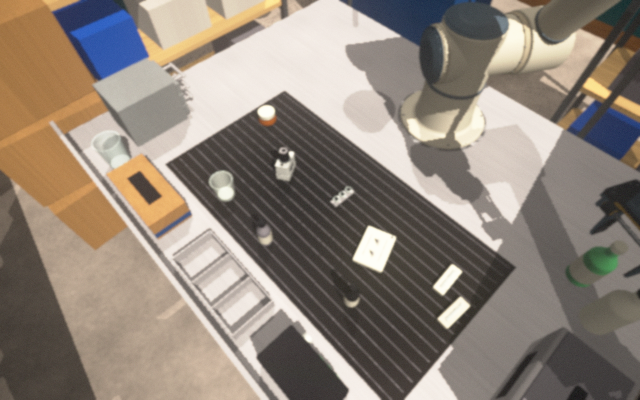

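The top view shows the machine at about (389,226) with the grip at (391,225), the base slab at (247,226) with its pegs at about (244,219) and (249,234), and the cup strip at (316,249) between them. The scene view confirms this: machine at (285,165), base at (375,248).

Run:
```python
from h import *
for n in('top','scene'):
    d=np.load(n+'.npz');W,f=d['W'],d['f'];g=f.min(-1).astype(int)
    B={'base':((215,280,195,258),(335,400,220,275)),'mach':((365,412,205,248),(268,305,140,185))}
    for k,v in B.items():
        a=v[0] if n=='top' else v[1]
        m=np.zeros(g.shape,bool);m[a[2]:a[3],a[0]:a[1]]=1
        lo,hi=(9,19) if k=='base' else (56,68)
        mm=m&(W[...,2]>lo)&(W[...,2]<hi)
        P=W[mm]; r=cv2.minAreaRect(P[:,:2].astype(np.float32))
        print(n,k,len(P),'zmed',np.median(P[:,2]),r)
        if k=='mach':
            q=W[m&(W[...,2]>90)];print(' grip',len(q),q.mean(0) if len(q) else '',cv2.minEnclosingCircle(q[:,:2].astype(np.float32)) if len(q) else '')
        else:
            q=W[m&(W[...,2]>21)];print(' pegs',len(q),np.round(q,0).tolist()[:20])
for n in ('top',):
    d=np.load(n+'.npz');W=d['W']
    for nm,u,v in(('cup',316,249),('a',225,170),('b',333,151),('rinse',411,153),('balm',471,264),('p1',150,231),('p2',174,254)):
        print(nm,W[v,u].round())
```

```text
top base 1118 zmed 16.076849389114777 ((524.6229248046875, 164.50851440429688), (149.96731567382812, 139.382568359375), 5.221917629241943)
 pegs 88 [[448.0, 17.0, 1269.0], [448.0, 17.0, 1269.0], [578.0, 158.0, 22.0], [573.0, 155.0, 21.0], [565.0, 190.0, 23.0], [565.0, 170.0, 23.0], [565.0, 155.0, 21.0], [562.0, 218.0, 22.0], [448.0, 17.0, 1269.0], [557.0, 196.0, 21.0], [448.0, 17.0, 1269.0], [555.0, 190.0, 22.0], [555.0, 173.0, 21.0], [448.0, 17.0, 1269.0], [550.0, 218.0, 25.0], [550.0, 152.0, 22.0], [448.0, 17.0, 1269.0], [448.0, 17.0, 1269.0], [448.0, 17.0, 1269.0], [544.0, 185.0, 26.0]]
top mach 225 zmed 64.68645410675742 ((523.7384033203125, -181.60943603515625), (61.77014923095703, 38.84368133544922), 30.848600387573242)
 grip 134 [ 519.35195241 -170.1691547   161.27450635] ((488.8598937988281, -88.67584228515625), 113.58685302734375)
scene base 1117 zmed 15.984311852728354 ((526.6118774414062, 173.99423217773438), (111.75495910644531, 79.81956481933594), 21.109006881713867)
 pegs 32 [[929.0, 404.0, 924.0], [929.0, 404.0, 924.0], [509.0, 164.0, 27.0], [509.0, 166.0, 30.0], [508.0, 169.0, 32.0], [512.0, 166.0, 28.0], [511.0, 168.0, 29.0], [507.0, 169.0, 24.0], [513.0, 167.0, 25.0], [510.0, 168.0, 22.0], [509.0, 171.0, 24.0], [514.0, 168.0, 21.0], [513.0, 171.0, 24.0], [929.0, 404.0, 924.0], [557.0, 155.0, 22.0], [546.0, 179.0, 30.0], [545.0, 181.0, 32.0], [541.0, 182.0, 26.0], [548.0, 178.0, 26.0], [546.0, 180.0, 26.0]]
scene mach 142 zmed 64.36357619442958 ((526.357421875, -183.60360717773438), (63.64080047607422, 38.57288360595703), 30.238967895507812)
 grip 100 [ 568.14338316 -122.95327596  180.841982  ] ((719.7505493164062, 107.58483123779297), 362.8370666503906)
cup [467.  -2.  18.]
a [659. 222.  70.]
b [706. -43.  79.]
rinse [ 716. -251.    9.]
balm [ 429. -386.   45.]
p1 [512. 418.  15.]
p2 [454. 354.  19.]
```

play_rows --rows '[0,-3.4,-3.5,0,0,0,-3.4,-3.5,0,0,0,-3.4,-3.5,0,0,0,-3.4,-3.5,0,0,0,-3.4,-3.5,0,0,0,-3.4,-3.5,0,0,0,-3.4,-3.5,0,0,0,-3.4,-3.5,0,0,0,-3.4,-3.5,0,0,0,-3.4,-3.5,0,0]'

```text
time_s: 1.1
tcp_pos: [425.1, 101.3, 232.9]
orientation: [0.688, 3.065, 0.0]
force: [1.3, 0.2, -0.8]
opening: 0.999
gripper_force: 0.0
```

play_rows --rows '[0,-3.5,-3.5,0,0,0,-3.5,-3.5,0,0,0,-3.5,-3.5,0,0,0,-3.5,-3.5,0,0,0,-3.5,-3.5,0,0,0,-3.5,-3.5,0,0,0,0,0,0,0.14,0,0,0,0,0.14,0,0,0,0,0.14,0,0,0,0,0.14]'

```text
time_s: 2.1
tcp_pos: [524.8, -176.5, 232.6]
orientation: [-1.517, -2.75, 0.0]
force: [0.6, 0.5, -0.2]
opening: 1.003
gripper_force: 0.0
```

play_rows --rows '[0,0,0,0,0.14,0,0,0,0,0.14,0,0,0,0,0.14,0,0,0,0,0.14,0,0,0,0,0.14,0,0,0,0,0.14,0,0,0,0,0.14,0,0,0,0,0.14,0,0,0,0,0.14,0,0,0,0,0.14]'

```text
time_s: 3.1
tcp_pos: [524.8, -176.3, 232.7]
orientation: [-2.932, -1.127, 0.001]
force: [0.1, -0.2, -0.2]
opening: 0.999
gripper_force: 0.0
```

```bash
cat >> h.py <<'E'
def go(x,y,z,yaw):
    """shift (cm, tool axes) and tool turn to TCP x,y,z with tool-y yaw (deg)"""
    s=ctrl.get_state();R=cv2.Rodrigues(np.array(s['orientation']))[0]
    d=R.T@(np.array([x,y,z])-s['tcp_pos'])/10
    cy=np.degrees(np.arctan2(R[1,1],R[0,1]))
    print('t',s['time_s'],'tcp',s['tcp_pos'].round(1),'yaw',cy.round(2),'tilt',np.degrees(np.arccos(-R[2,2])).round(2),'j6',s['joint_positions'][5].round(3),'shift',d.round(2),'turn',np.radians(cy-yaw).round(3))
E
python3 - <<'E'
from h import *
go(525,-182.5,43,-59.5)
c=look('wrist','w1.png');W=world(c);g=c['frame']
m=(W[...,2]>56)&(W[...,2]<68)&(np.hypot(W[...,0]-525,W[...,1]+182)<60)
print(m.sum(),cv2.minAreaRect(W[m][:,:2].astype(np.float32)) if m.sum() else '')
m=(W[...,2]>90)&(W[...,2]<104)&(np.hypot(W[...,0]-525,W[...,1]+182)<60)
if m.sum(): print(np.median(W[m],0),cv2.minEnclosingCircle(W[m][:,:2].astype(np.float32)))
E
```

```text
t 3.1 tcp [ 524.8 -176.3  232.7] yaw -47.94 tilt 0.04 j6 0.405 shift [-0.39  0.48 18.96] turn 0.202
1346 ((524.8592529296875, -182.676513671875), (62.11709976196289, 38.05194854736328), 31.472814559936523)
[ 525.80316536 -181.56752113   98.70158785] ((524.9480590820312, -182.3871612548828), 15.275422096252441)
```

View pics/w1.png

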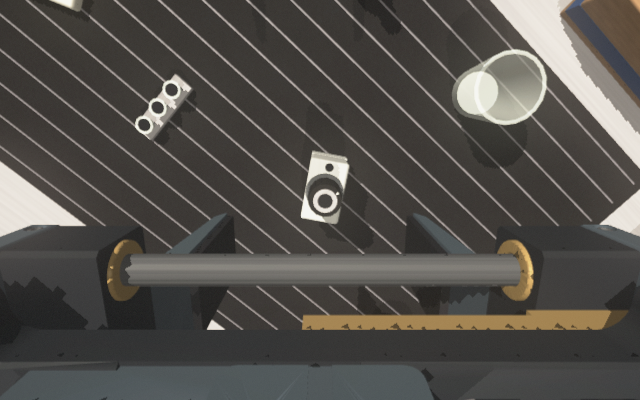

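The wrist view shows the machine centred at about (325,187), with its grip at (323,198). The fingers straddle it and nothing is in the way.

play_rows --rows '[0,-0.4,0.48,0,0,0,0,0,0,0.1,0,0,0,2,0.09,0,0,0,3,0,0,0,0,3,0,0,0,0,3,0,0,0,0,3,0,0,0,0,2,0,0,0,0,0,0,0,0,0,0,0]'

```text
time_s: 4.15
tcp_pos: [525.4, -182.9, 73.2]
orientation: [-3.022, -0.856, 0.0]
force: [0.7, 0.1, -0.1]
opening: 0.997
gripper_force: 0.0
```

Run:
```python
from h import *
go(524.9,-182.5,43,-58.8)
```

```text
t 4.15 tcp [ 525.4 -182.9   73.2] yaw -58.36 tilt 0.02 j6 0.576 shift [-0.02 -0.06  3.02] turn 0.008
```

play_rows --rows '[0,0,-0.06,1,0.01,0,0,0,1,0,0,0,0,1,0,0,0,0,0,0,1,0,0,0,0,1,0,0,0,0,1,0,0,0,0,1,0,0,0,0,1,0,0,0,0,1,0,0,0,0]' --squeeze 30

```text
time_s: 5.15
tcp_pos: [525.0, -182.2, 43.0]
orientation: [3.028, 0.838, 0.0]
force: [-0.4, -0.6, -0.2]
opening: 0.508
gripper_force: 0.0
```

play_rows --rows '[1,0,0,0,0,1,0,0,0,0,1,0,0,-1,0,1,0,0,-1,0,1,0,0,-1,0,1,0,0,-1,0,1,0,0,-1,0,1,0,0,-1,0,1,0,0,0,0,1,0,0,0,0]'

```text
time_s: 6.15
tcp_pos: [525.0, -182.1, 103.1]
orientation: [3.028, 0.838, 0.0]
force: [0.5, 0.6, -4.3]
opening: 0.413
gripper_force: 29.9
```

Run:
```python
from h import *
go(527,174,103,-69)
```

```text
t 6.15 tcp [ 525.  -182.1  103.1] yaw -59.07 tilt 0.02 j6 0.59 shift [ 18.48 -30.45   0.  ] turn 0.173
```

play_rows --rows '[1,1,-1.6,0,0,1,1.6,-2.6,0,0,1,1.8,-3,0,0,1,1.8,-3,0,0,1,1.8,-3,0,0,1,1.8,-3,0,0,1,1.8,-3,0,0,1,1.8,-3,0,0,1,1.8,-3,0,0,1,1.5,-2.5,0,0]'

```text
time_s: 7.15
tcp_pos: [525.3, 143.1, 102.3]
orientation: [-3.027, -0.838, 0.001]
force: [0.0, -0.3, -3.2]
opening: 0.418
gripper_force: 29.9
```

play_rows --rows '[1,1.5,-1.2,0,0,1,1,-0.6,0,0,1,0,0,0,0.04,1,0,0,0,0.07,1,0,0,0,0.06,1,0,0,0,0,1,0,0,0,0,1,0,0,0,0,1,0,0,0,0,1,0,0,0,0]'

```text
time_s: 8.15
tcp_pos: [538.0, 169.6, 102.9]
orientation: [3.088, 0.578, -0.0]
force: [-0.3, 0.1, -3.5]
opening: 0.411
gripper_force: 29.9
```

Run:
```python
from h import *
go(527,174,103,-69)
for n in('wrist','top','scene'):
    c=look(n,n+'2.png');W=world(c);P=W.reshape(-1,3)
    near=np.hypot(W[...,0]-527,W[...,1]-174)<75
    for lo,hi,k in((9,19,'slab'),(21,29,'pegs'),(116,128,'blk')):
        m=near&(W[...,2]>lo)&(W[...,2]<hi)&(c['frame'].min(-1)>(90 if k!='pegs' else 0))
        q=W[m]
        if len(q)>5: print(n,k,len(q),cv2.minAreaRect(q[:,:2].astype(np.float32)))
```

```text
t 8.15 tcp [538.  169.6 102.9] yaw -68.79 tilt 0.0 j6 1.4 shift [-0.87 -0.81 -0.01] turn 0.004
wrist slab 4765 ((547.489990234375, 184.2806396484375), (60.86500930786133, 80.06048583984375), 21.123706817626953)
wrist blk 4672 ((548.0274658203125, 172.77105712890625), (42.378658294677734, 61.6618766784668), 23.325103759765625)
top slab 208 ((492.51556396484375, 163.91946411132812), (43.682987213134766, 79.69064331054688), 20.157114028930664)
top pegs 14 ((487.2916259765625, 182.0548553466797), (23.17441177368164, 49.46554183959961), 45.13923263549805)
top blk 8 ((508.7654113769531, 162.10804748535156), (2.9676718711853027, 15.616535186767578), 22.782140731811523)
scene slab 642 ((531.6530151367188, 175.8607177734375), (100.8290786743164, 79.91455841064453), 20.993242263793945)
scene pegs 6 ((531.3582153320312, 191.79534912109375), (17.8530330657959, 38.61766815185547), 78.60911560058594)
scene blk 143 ((559.117431640625, 180.0400390625), (21.825523376464844, 50.27824020385742), 13.328906059265137)
```

View pics/wrist2.png

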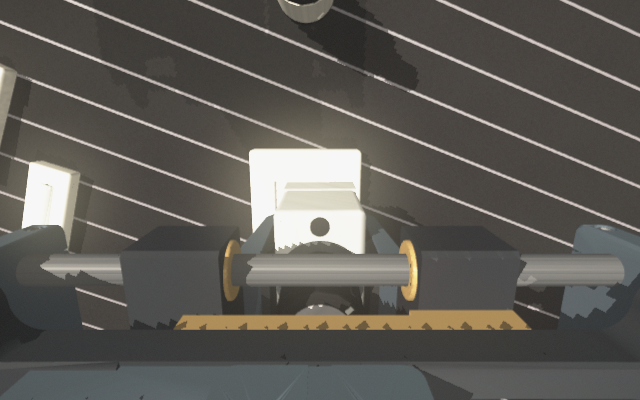

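The wrist view shows the machine held upright over the base. The base's far edge runs from about (250,150) to (360,150), and I'll use it to refine the seat position.

Run:
```python
from h import *
c=look('wrist');g=c['frame'].min(-1)
def edge1(line,rev=False): # first half-max crossing
    l=line.astype(float); i=np.argmax(l>120); return i-1+(120-l[i-1])/(l[i]-l[i-1])
top=[(u,130+edge1(g[130:180,u])) for u in range(260,352,6)]
L=[(225+edge1(g[v,225:300]),v) for v in range(160,196,4)]
Rr=[(385-edge1(g[v,345:386][::-1]),v) for v in range(158,184,4)]
f=lambda pts:np.array([ray(c,u,v,14)[:2] for u,v in pts])
for n,p in(('far',top),('L',L),('R',Rr)):
    q=f(p);vx,vy,x0,y0=cv2.fitLine(q.astype(np.float32),cv2.DIST_HUBER,0,.01,.01).ravel()
    print(n,x0,y0,np.degrees(np.arctan2(vy,vx)));
    e=np.radians(21.);ex=np.array([np.cos(e),np.sin(e)]);ey=np.array([-ex[1],ex[0]])
    m=q.mean(0);print('  along',m@ex,'across',m@ey)
t=look('top'); im=cv2.imread('pics/top.png').min(-1)
m=np.zeros_like(im);m[195:258,215:280]=(im[195:258,215:280]>110)*255
k=max(cv2.findContours(m,0,1)[0],key=cv2.contourArea)
q=np.array([ray(t,u,v,14)[:2] for u,v in k[:,0]]);print('top',cv2.minAreaRect(q.astype(np.float32)))
p=np.array([526,174.6]);print('cand along',p@ex,'across',p@ey)
go(526,174.6,103,-69)
```

```text
far 583.51447 188.23848 -79.03732
  along 612.668568367045 across -24.577140746567263
L 542.8033 225.484 24.34527
  along 588.6451546085092 across 16.57307565054293
R 577.0331 148.76569 -30.446909
  along 593.2737443158474 across -68.11877190184228
top ((524.5449829101562, 176.06137084960938), (112.23603820800781, 82.90164184570312), 21.13451385498047)
cand along 553.6343483281375 across -25.498398994416533
t 8.4 tcp [538.  169.6 102.9] yaw -68.8 tilt 0.0 j6 1.4 shift [-0.94 -0.9  -0.01] turn 0.003
```

Run:
```python
from h import *
c=look('wrist');g=c['frame'].min(-1);print(g[140:160,300].tolist(),g[170,238:262].tolist(),g[170,350:372].tolist())
e=np.radians(21.);ex=np.array([np.cos(e),np.sin(e)]);ey=np.array([-ex[1],ex[0]])
T=170
for u in (262,280,300,320,340):
    v=140+np.argmax(g[140:165,u]>T)-.5;print('far',v,ray(c,u,v,14)[:2]@ex)
for v in (160,170,178):
    u=238+np.argmax(g[v,238:275]>T)-.5;r=374-np.argmax(g[v,345:375][::-1]>T)+.5
    a,b=[ray(c,x,v,14)[:2]@ey for x in(u,r)];print('LR',u,r,a,b,(a+b)/2)
```

```text
[164, 106, 95, 97, 98, 99, 100, 100, 142, 209, 234, 245, 245, 245, 245, 245, 245, 245, 245, 245] [90, 90, 93, 94, 94, 96, 93, 96, 95, 96, 95, 111, 246, 247, 247, 247, 246, 245, 245, 245, 245, 245, 245, 245] [247, 247, 247, 247, 247, 247, 247, 247, 246, 235, 195, 118, 89, 89, 85, 87, 87, 85, 84, 91, 93, 92]
far 148.5 608.334700828446
far 148.5 608.3733301477778
far 148.5 608.4162518832317
far 145.5 610.5511077104693
far 148.5 608.5020962052969
LR 239.5 360.5 22.01513962842871 -63.81395385777076 -20.89940711467103
LR 249.5 360.5 15.25553013181546 -64.04215871331746 -24.393314290751
LR 249.5 359.5 15.525835297004168 -63.50857266303289 -23.991368683014365
```

play_rows --rows '[1,-0.5,-0.5,0,0,1,-0.46,-0.47,0,0,1,0,0,1,0,1,0,0,1,0,1,0,0,0.5,0,1,0,0,0.3,0,1,0,0,0.3,0,1,0,0,0.3,0,1,0,0,0,0,1,0,0,0,0]'

```text
time_s: 9.45
tcp_pos: [525.7, 175.2, 69.0]
orientation: [3.088, 0.577, 0.0]
force: [-1.4, -0.5, -4.2]
opening: 0.414
gripper_force: 29.9
```

Run:
```python
from h import *
go(525.5,175.2,57,-69);print(ctrl.get_state()['force'],ctrl.get_state()['wrist_torque'])
```

```text
t 9.45 tcp [525.7 175.2  69. ] yaw -68.82 tilt 0.01 j6 1.415 shift [-0.02 -0.01  1.2 ] turn 0.003
[-1.40465913 -0.53418345 -4.23951208] [-0.06755576  0.15531232  0.03048619]
```

play_rows --rows '[1,0,0,0.2,0,1,0,0,0.2,0,1,0,0,0.2,0,1,0,0,0.2,0,1,0,0,0.1,0,1,0,0,0.1,0,1,0,0,0.1,0,1,0,0,0.1,0,1,0,0,0,0,1,0,0,0,0]'

```text
time_s: 10.45
tcp_pos: [525.4, 175.2, 57.0]
orientation: [-3.088, -0.578, 0.0]
force: [-3.1, 1.6, 0.6]
opening: 0.417
gripper_force: 29.9
```

Run:
```python
from h import *
go(525.5,175.2,57,-69);print(ctrl.get_state()['force'],ctrl.get_state()['wrist_torque'])
```

```text
t 10.45 tcp [525.4 175.2  57. ] yaw -68.81 tilt 0.01 j6 1.415 shift [ 0.    0.01 -0.  ] turn 0.003
[-3.05030818  1.61160375  0.64278064] [0.27341312 0.6693148  0.00147508]
```

play_rows --rows '[1,0,0,0.1,0,1,0,0,0,0,0,0,0,0,0,0,0,0,0,0,0,0,0,0,0,0,0,0,0,0,0,0,0,0,0,0,0,0,0,0,0,0,0,0,0,0,0,0,0,0]'

```text
time_s: 11.45
tcp_pos: [525.6, 175.2, 55.9]
orientation: [3.088, 0.578, -0.0]
force: [-0.6, -0.6, -0.3]
opening: 1.001
gripper_force: 0.0
```

play_rows --rows '[0,0,0,-0.5,0,0,0,0,-1.5,0,0,0,0,-2,0,0,0,0,-2,0,0,0,0,-2,0,0,0,0,-2,0,0,0,0,0,0,0,0,0,0,0,0,0,0,0,0,0,0,0,0,0]'

```text
time_s: 12.45
tcp_pos: [525.1, 175.1, 155.1]
orientation: [3.088, 0.578, -0.002]
force: [-0.2, -1.0, 0.0]
opening: 1.0
gripper_force: 0.0
```

Run:
```python
from h import *
go(525.5,175.2,99,-69)
for n in('wrist','scene'):
    c=look(n,n+'3.png');W=world(c)
    near=np.hypot(W[...,0]-526,W[...,1]-175)<45
    for lo,hi,k in((68,84,'blk'),(104,118,'grip')):
        q=W[near&(W[...,2]>lo)&(W[...,2]<hi)]
        if len(q)>5: print(n,k,len(q),np.median(q[:,2]),cv2.minAreaRect(q[:,:2].astype(np.float32)),cv2.minEnclosingCircle(q[:,:2].astype(np.float32)))
```

```text
t 12.45 tcp [525.1 175.1 155.1] yaw -68.81 tilt 0.08 j6 1.415 shift [0.05 0.   5.61] turn 0.003
wrist blk 2253 77.4705553658342 ((525.9404296875, 175.07037353515625), (61.027008056640625, 37.96397399902344), 21.584178924560547) ((525.8883056640625, 174.59881591796875), 34.883514404296875)
wrist grip 1917 112.69966283750263 ((525.8779296875, 174.84078979492188), (29.57559585571289, 29.82270050048828), 61.22343063354492) ((525.4107055664062, 174.81698608398438), 15.547290802001953)
scene blk 198 77.92004013342431 ((528.3014526367188, 173.75904846191406), (62.09688186645508, 38.17919158935547), 21.361188888549805) ((528.8291625976562, 172.40966796875), 34.80498123168945)
scene grip 128 113.19422464955859 ((527.9303588867188, 173.82876586914062), (28.272878646850586, 28.60310935974121), 18.903324127197266) ((527.5848999023438, 174.3409423828125), 15.203140258789062)
```

View pics/wrist3.png

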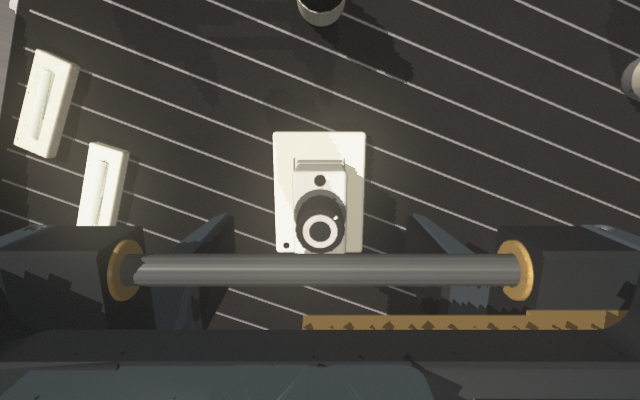

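The machine is seated: block at (320,205), upright and parallel to the base. The grip top at (320,232) has a small white index tick near (336,217).

play_rows --rows '[0,0.05,0,1,0,0,0,0,2,0,0,0,0,2,0,0,0,0,0.6,0,1,0,0,0,0,1,0,0,0,0,1,0,0,0,0,1,0,0,0,0,1,0,0,0,0,1,0,0,0,0]' --squeeze 20

```text
time_s: 13.55
tcp_pos: [526.1, 175.4, 100.2]
orientation: [-3.088, -0.578, -0.001]
force: [0.2, 0.3, -0.3]
opening: 0.507
gripper_force: 0.0
```

play_rows --rows '[1,0,0,0,0,1,0,0,0,0,1,0,0,0,0,1,0,0,0,0,1,0,0,0,-0.06,1,0,0,0,-0.06,1,0,0,0,-0.06,1,0,0,0,-0.06,1,0,0,0,-0.06,1,0,0,0,-0.06]'

```text
time_s: 14.55
tcp_pos: [525.9, 175.6, 100.0]
orientation: [-2.933, -1.125, 0.0]
force: [-2.3, 2.9, 2.4]
opening: 0.322
gripper_force: 20.0
```

```bash
cat >> h.py <<'E'
def st():
    go(525.5,175.2,99,-69);s=ctrl.get_state();print(s['force'].round(2),s['wrist_torque'].round(3),s['opening'],s['gripper_force'],s['tau'][5])
E
python3 -c "
from h import *
st()"
```

```text
t 14.55 tcp [525.9 175.6 100. ] yaw -48.05 tilt 0.02 j6 1.053 shift [-0.06  0.01  0.1 ] turn 0.366
[-2.34  2.89  2.45] [0.47  0.438 0.087] 0.32167767924622653 20.004202723503113 2.040262073278427
```

play_rows --rows '[1,0,0,0,-0.05,1,0,0,0,-0.05,1,0,0,0,-0.05,1,0,0,0,-0.05,1,0,0,0,0,1,0,0,0,0,1,0,0,0,0,1,0,0,0,0,1,0,0,0,0,1,0,0,0,0]'

```text
time_s: 15.55
tcp_pos: [525.8, 175.5, 100.0]
orientation: [-2.809, -1.406, 0.0]
force: [-3.6, 4.1, 4.7]
opening: 0.321
gripper_force: 20.0
```

```bash
python3 -c "
from h import *
st()"
```

```text
t 15.55 tcp [525.8 175.5 100. ] yaw -36.82 tilt 0.02 j6 0.857 shift [-0.05 -0.    0.1 ] turn 0.562
[-3.6   4.06  4.67] [0.804 0.836 0.004] 0.3214799517528393 20.009197890758514 -0.02759385562967509
```

play_rows --rows '[1,0,0,0,-0.05,1,0,0,0,-0.05,1,0,0,0,-0.05,1,0,0,0,-0.05,1,0,0,0,0,1,0,0,0,0,1,0,0,0,0,1,0,0,0,0,1,0,0,0,0,1,0,0,0,0]'

```text
time_s: 16.55
tcp_pos: [525.7, 175.6, 100.0]
orientation: [-2.654, -1.679, 0.0]
force: [-4.9, 4.7, 6.8]
opening: 0.328
gripper_force: 20.0
```

```bash
python3 -c "
from h import *
st()"
```

```text
t 16.55 tcp [525.7 175.6 100. ] yaw -25.35 tilt 0.04 j6 0.657 shift [-0.04  0.    0.1 ] turn 0.762
[-4.94  4.72  6.77] [0.868 1.02  0.055] 0.3284424131437796 20.01552700996399 0.05861934972926974
```

play_rows --rows '[1,0,0,0,-0.05,1,0,0,0,-0.05,1,0,0,0,-0.05,1,0,0,0,-0.05,1,0,0,0,0,1,0,0,0,0,1,0,0,0,0,1,0,0,0,0,1,0,0,0,0,1,0,0,0,0]'

```text
time_s: 17.55
tcp_pos: [525.5, 175.7, 100.0]
orientation: [-2.474, -1.935, 0.001]
force: [-5.7, 5.2, 7.2]
opening: 0.327
gripper_force: 20.0
```

```bash
python3 -c "
from h import *
st()"
```

```text
t 17.55 tcp [525.5 175.7 100. ] yaw -13.93 tilt 0.06 j6 0.457 shift [-0.05  0.01  0.1 ] turn 0.961
[-5.73  5.24  7.21] [ 1.126  1.245 -0.374] 0.3274813169748213 20.020874440670013 -0.37890762090682983
```

Wrist torque rises to -0.37 N m, so the grip is against its stop. One small extra push, then release and check the tick.

play_rows --rows '[1,0,0,0,-0.03,1,0,0,0,-0.03,1,0,0,0,0,1,0,0,0,0,0,0,0,0,0,0,0,0,0,0,0,0,0,0,0,0,0,0,0,0,0,0,0,0,0,0,0,0,0,0]'

```text
time_s: 18.55
tcp_pos: [526.1, 175.3, 99.9]
orientation: [2.413, 2.011, 0.0]
force: [0.1, 0.1, 0.3]
opening: 0.82
gripper_force: 0.0
```

play_rows --rows '[0,0,0,0,0,0,0,0,-0.6,0,0,0,0,-2,0,0,0,0,-2,0,0,0,0,-1,0,0,0,0,0,0,0,0,0,0,0,0,0,0,0,0,0,0,0,0,0,0,0,0,0,0]'

```text
time_s: 19.55
tcp_pos: [525.8, 175.3, 155.4]
orientation: [-2.413, -2.011, 0.001]
force: [0.1, 0.3, -0.5]
opening: 1.0
gripper_force: 0.0
```

Run:
```python
from h import *
st()
c=look('wrist','wrist4.png');W=world(c)
near=np.hypot(W[...,0]-526,W[...,1]-175)<45
for lo,hi,k in((68,84,'blk'),(104,118,'grip')):
    q=W[near&(W[...,2]>lo)&(W[...,2]<hi)]
    print(k,len(q),np.median(q[:,2]),cv2.minAreaRect(q[:,:2].astype(np.float32)))
a=cv2.imread('pics/wrist3.png')[170:270,270:370];b=c['frame'][170:270,270:370,::-1]
cv2.imwrite('pics/cmp.png',cv2.resize(np.hstack([a,b]),None,fx=4,fy=4,interpolation=2))
```

```text
t 19.55 tcp [525.8 175.3 155.4] yaw -10.37 tilt 0.05 j6 0.395 shift [-0.01 -0.02  5.64] turn 1.023
[ 0.09  0.29 -0.52] [-0.056  0.108 -0.006] 1.000131840108279 0.0 -0.00012923050235258415
blk 2679 77.4842986625881 ((524.96142578125, 175.27914428710938), (62.14873504638672, 38.51610565185547), 23.734724044799805)
grip 1916 112.7256059510419 ((524.8140258789062, 175.94186401367188), (29.76483917236328, 29.75984764099121), 57.20861053466797)
```

View pics/cmp.png

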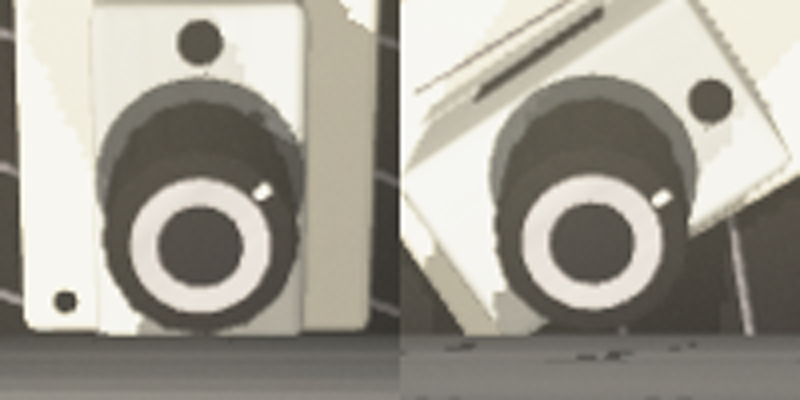

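In the comparison, the tick moves from 48° to about 0° relative to the machine's axis (pixels (262,190) to (662,198)). The grip therefore started on click 2 and is now on its stop. Next I regrasp and turn it clockwise.

play_rows --rows '[0,0,0,1,0,0,0,0,2,0,0,0,0,2,0,0,0,0,0.6,0,1,0,0,0,0,1,0,0,0,0,1,0,0,0,0,1,0,0,0,0,1,0,0,0,0,1,0,0,0,0]' --squeeze 25

```text
time_s: 20.6
tcp_pos: [526.2, 175.4, 100.2]
orientation: [2.413, 2.011, 0.001]
force: [-0.3, 0.6, 0.3]
opening: 0.505
gripper_force: 0.0
```

play_rows --rows '[1,0,0,0,0,1,0,0,0,0,1,0,0,0,0,1,0,0,0,0,1,0,0,0,0,1,0,0,0,0.09,1,0,0,0,0.1,1,0,0,0,0.1,1,0,0,0,0.1,1,0,0,0,0.1]'

```text
time_s: 21.6
tcp_pos: [525.6, 175.4, 99.8]
orientation: [-2.831, -1.36, 0.001]
force: [-5.1, 1.2, 3.9]
opening: 0.324
gripper_force: 25.0
```

play_rows --rows '[1,0,0,0,0.1,1,0,0,0,0.1,1,0,0,0,0.1,1,0,0,0,0.1,1,0,0,0,0.1,1,0,0,0,0.1,1,0,0,0,0.1,1,0,0,0,0.1,1,0,0,0,0.1,1,0,0,0,0.1]'

```text
time_s: 22.6
tcp_pos: [525.6, 175.2, 99.8]
orientation: [3.137, -0.164, -0.001]
force: [-4.6, -0.0, 3.4]
opening: 0.322
gripper_force: 25.0
```

play_rows --rows '[1,0,0,0,0.1,1,0,0,0,0.1,1,0,0,0,0.1,1,0,0,0,0.1,1,0,0,0,0.1,1,0,0,0,0.1,1,0,0,0,0.1,1,0,0,0,0,1,0,0,0,0,1,0,0,0,0]'

```text
time_s: 23.6
tcp_pos: [525.4, 175.3, 99.7]
orientation: [2.893, -1.223, -0.002]
force: [-6.2, 0.5, 3.8]
opening: 0.325
gripper_force: 25.0
```

```bash
python3 -c "
from h import *
st()"
```

```text
t 23.6 tcp [525.4 175.3  99.7] yaw -135.85 tilt 0.08 j6 2.585 shift [ 0.01 -0.    0.07] turn -1.167
[-6.24  0.51  3.8 ] [0.186 1.437 0.038] 0.3245792130386275 24.968630969524384 0.07839223835617304
```

play_rows --rows '[0,0,0,0,0,0,0,0,0,0,0,0,0,0,0,0,0,0,0,0,0,0,0,0,0,0,0,0,0,0,0,0,0,-0.6,0,0,0,0,-2,0,0,0,0,-2,0,0,0,0,-1,0]'

```text
time_s: 24.6
tcp_pos: [526.7, 175.5, 157.7]
orientation: [-2.892, 1.223, -0.003]
force: [-0.3, -0.7, -0.8]
opening: 0.999
gripper_force: 0.0
```

play_rows --rows '[0,0,0,0,-0.14,0,0,0,0,-0.14,0,0,0,0,-0.14,0,0,0,0,-0.14,0,0,0,0,-0.14,0,0,0,0,-0.14,0,0,0,0,-0.14,0,0,0,0,-0.14,0,0,0,0,0,0,0,0,0,0]'

```text
time_s: 25.6
tcp_pos: [526.0, 175.3, 155.9]
orientation: [3.103, 0.493, -0.0]
force: [-0.3, 0.4, 0.1]
opening: 0.998
gripper_force: 0.0
```

Run:
```python
from h import *
st()
c=look('wrist','wrist5.png');W=world(c)
near=np.hypot(W[...,0]-526,W[...,1]-175)<45
for lo,hi,k in((68,84,'blk'),(104,118,'grip')):
    q=W[near&(W[...,2]>lo)&(W[...,2]<hi)]
    print(k,len(q),np.median(q[:,2]),cv2.minAreaRect(q[:,:2].astype(np.float32)))
cv2.imwrite('pics/crop5.png',cv2.resize(c['frame'][170:270,270:370,::-1],None,fx=4,fy=4,interpolation=2))
```

```text
t 25.6 tcp [526.  175.3 155.9] yaw -71.93 tilt 0.0 j6 1.469 shift [-0.05 -0.    5.69] turn -0.051
[-0.25  0.39  0.07] [-0.048  0.152 -0.02 ] 0.9981038763663909 0.0 -0.836510919034481
blk 2230 77.48296818253161 ((526.1514892578125, 175.92568969726562), (60.95429229736328, 37.99553298950195), 20.1834659576416)
grip 1891 112.70964816929718 ((526.07421875, 175.95440673828125), (29.54553985595703, 29.58186912536621), 82.28534698486328)
```

View pics/crop5.png

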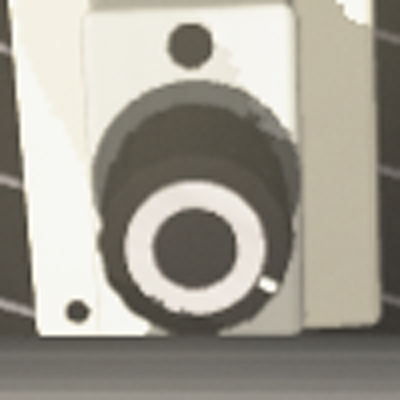

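The tick now sits at (268,285) about the grip centre (196,248). That is about 119° clockwise of the machine's axis, so the fifth click. The machine is still seated.

```bash
python3 -c "
from h import *
print(ctrl.finish_job())"
```

```text
the job is handed in; nothing more can be done
None
```

The machine is seated on its base and released. Its twist grip was turned back to the stop, then clockwise to the fifth click (tick about 119° from the stop, against 120° wanted); I handed the job in at about 26 s, and no verdict was returned.

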